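Finish the close-packed layer of hex-foot studs in the sloping tray

ROBOT

A 6-joint arm with a two-finger parallel gripper is mounted at the origin on a cart in front of the work surface, level with it; the furniture and walls round the work are solid. World frame = base frame: x ahead of the robot, y to its left, z up, the work surface at z = 0. Lengths are in mm, angles in rad, forces in N, time in s.
With the tool pointing down it reaches from about 350 to 875 mm from the base axis. Payload 4.2 kg.
Tool frame: the origin (TCP) lies midway between the tips of the shut fingers; the grasp point (between the pads) lies 19 mm behind it (arm.grip_point_offset is the distance from the TCP to the grasp point, in mm); y points along the fingers, z is the direction in which the jaws open and shut, and the axes are right-handed (so a half turn about y gives the same grasp; the last joint's range is limited). The gripper opens to 85 mm and grips with 20 to 120 N. Pads are 22 mm wide; open, the fingers measure 114 mm over their backs; the gripper's body (76 mm by 85 mm) begins 54 mm behind the grasp point. The pads swing forward as they close: fully open they stand 13 mm farther back than shut.
Start: joints at [1.605, 0.385, 0.008, 0, -1.194, -0.259], TCP at [139.288, 609.26, 231.312] pointing down, gripper open.
Joint ranges: [-3.14, 3.14], [-1.21, 2.06], [-1.07, 1.41], [-3.16, 2.05], [-2.99, -0.16], [-3.1, 3.1]. Speed limits (rad/s): [2.79, 2.79, 3.14, 3.14, 3.14, 3.14].

INTERFACE

Orientations are given as a unit quaternion [x, y, z, w].
In Python, from bench import arm, optics, job_done, spotter gives the robot as it stands.
- The arm moves only by the tool jog_arm, never from a script. Its arguments are lists of equal length, an entry for each row: "translation": the shift along the tool's x, y, z in units of 50 mm (1.0 is 50 mm), a list of three; "rot": the turn, a rotation vector about the tool's x, y, z in units of 8 degrees (1.0 is 8 degrees), a list of three; "gripper": the opening, from 0 (shut) to 1 (fully open). A call has 1 to 20 rows; each row is the pose to reach, as a shift and turn from the pose measured when the call began, along the tool's axes at that moment; what a row does not reach only later rows make up. A row lasts 1/10 s, in which the tool goes at most 50 mm and 8.59 degrees, less where a joint would pass 70% of its speed; a pose out of reach is approached as far as the arm can. A call with a gripper value outside its range is refused whole. The fingers move at their own pace and stop on an object; the grip force is fixed at half the most. Time passes only in rows, so rows that repeat a pose let the fingers close. It gives the time, the measured TCP pose, the force and the opening at its end, in the units of the state.
- arm.read_state(): the state, without advancing time (a new reading comes with each control period).
- optics.get_image(name): name is "scene" or "top" or "wrist"; returns a dict with "frame" (384x512x3 uint8, red, green, blue), "mtx" (3x3 intrinsics, pixels), "xyz" and "attitude" of the camera in the world; the wrist camera has in their place "T_tool_cam" (4x4, takes a point from camera to tool coordinates, whose origin is the TCP and whose axes are the tool frame's). Camera axes: x right, y down, z forward; pixel columns grow to the right and rows downward; lengths in mm; the calibration is good to about 2 mm. A picture is of the moment at which its call begins: read the wrist's pose just before it. There is no depth.
- job_done(): hands the job in, once; it reports no verdict.
Trained networks look in the newest picture that a camera, given by its name, has taken for a name from the list of things; names that differ only in an ending like _2 or _b are one class to them, and where a whole thing is asked for, a point or a joint stands for the part that bears it (a point fixed in the world has none). Each returns a list of dicts, best first, with "score" (0 to 1); they miss things now and then, are a little off and sometimes report something else, mostly with a low value. They report only what shows in the picture. A call takes as long as a camera call. They do not tell look-alikes from the thing itself.
- spotter.look_for(camera, thing): "centre" ([x, y, z] in mm, in the coordinates of the camera as it stood for that picture, good to about 4 mm: the middle of the surface that is visible of it).
The state is a dict: "clock": time; "joints": joint angles; "joint_vel": joint speeds; "joint_efforts": joint torques, N m; "position": TCP position; "ee_rot": TCP orientation; "contact_force": force on the tool from outside, world axes, zero at the start; "wrist_torque": the same for the moment, N m; "gripper_width": finger opening in mm.
Only numpy, scipy, OpenCV 4.12 (cv2) and the standard library are available. Lean on these libraries where they do the work, as an engineer would, in place of code of your own. Each camera call takes 0.05 s, during which the arm holds its last target. There are 200 camera calls.

TASK

Two steel hex-foot studs stand loose on the bench. Add them to the sloping tray as its second row: each foot flat on the tray and nested in a hollow between two studs of the bottom row, so that all neighbouring flat faces touch. Then press the sprung gate bar at the top of the tray down until its catch holds it, leave the bottom row packed against the low rail, and do not disturb the spray cans.

Things in the scene. Friction and masses are not known exactly. Their poses are not given: they have to be found in the camera images.
- tray: Grey steel tray, fixed, sloping 30 degrees, rising away from the robot. Origin: on the floor at the inner face of the low rail, mid-width. x runs up the slope along the floor, y across to the left, z out of the floor (up and towards the robot); floor at z = 0. Low rail at x below 0; side rails' inner faces at y = +-69.7 mm, x = 0 to 92 mm; all rails 10 mm high.
- stud_a_mid (a point): Loose steel hex-foot stud, upright on the bench. Foot: regular hexagon 46 mm across flats, 16 mm thick; on it a round threaded stud, 16 mm diameter, 45 mm long, pointing along own +z; 61 mm tall in all, 0.2 to 0.4 kg (heavy foot: grip firmly). This point: on the axis, 30.5 mm above the underside. Two flats face own +-y (others every 60 degrees), two corners own +-x.
- stud_b_mid (a point): Second loose stud on the bench, same shape and frame as stud_a; either may go in either hollow. Nested, a stud has its corners along the tray's x axis, its flats facing the tray's +-y, and its axis 46 mm from the axes of both studs below it.
- row_1_mid (a point): Loose stud already in the tray, bottom row, +y side; same shape and frame as stud_a. The bottom row's axes are near tray x = 27 mm, y = +46, 0, -46 mm, corners touching the low rail and flats touching each other.
- row_2_mid (a point): Middle stud of the bottom row, same shape. The second row's two hollows lie between row_1 and row_2 and between row_2 and row_3, 39.8 mm up the slope from the row's line: near tray x = 67 mm, y = +23 and -23 mm.
- row_3_mid (a point): Stud of the bottom row at the tray's -y side, same shape.
- gate_pad (a point): Middle of the top of the black thumb pad (28 x 30 mm, axes as the bar's) at the free end of the gate bar: press here, towards the tray floor. The bar is 12 mm wide, 10 mm thick, crosses the tray at tray x = 122 mm, hinged at y = -86 mm, 12 mm above the floor, 174 mm from the pad. Pad in the tray frame: open y = +73, z = 84 mm; caught y = +88, z = 26 mm; hard stop z = 20 mm.
- gate (a joint): Gate bar angle, rad: 0 open (as found, pad end 20 degrees up), 0.35 parallel to the floor, 0.375 hard stop. A spring lifts it: about 1.5 N at the pad when open, 4 N when down, with a bump to about 6 N at 0.27 to 0.34 where it passes the catch (uphill of the bar, tray y = 62 mm), which snaps over it near 0.355 and holds it at 0.34. Let go earlier, it springs open.
- spray_primer: Bystander: red spray can with a pale cap, 67 mm diameter, 189 mm tall, standing at the back left; origin at the middle of its base.
- spray_black: Bystander: black spray can, 67 mm diameter, 200 mm tall, standing at the back right; origin at the middle of its base.
Not all that is in view belongs to the job. Leave any purple look-alike of the part that bears row_2_mid alone.

How it is judged:
By the outcome, as a careful person would: the job done as asked, in the order asked, and still so for the second after the job is handed in, with the robot touching nothing.
It also fails if it takes over 61 s, if anything falls off the work surface, if the arm or the gripper's body presses on something with over 40 N, if the wrist force passes 120 N, or if a joint passes its speed limit or range.

## Working session

There is one attempt and no reset: what is moved stays moved. The work goes in short steps, Python scripts to look and compute and a tool call to move; the robot and the scene stay as the last step left them, time stands still between calls to the robot, and variables do not carry over. Pictures are saved under pics/ and viewed, about 8 in all and at most 12, crops included, and the job is handed in when it is done.

Besides the shell and the picture viewer there is one more tool, called after "Call:" by a JSON object that holds its "api" and its "payload". jog_arm: Moves the arm, as the interface text tells. Its arguments: {"type":"object","properties":{"translation":{"type":"array"},"rot":{"type":"array"},"gripper":{"type":"array"}},"required":["translation","rot","gripper"]}

```bash
mkdir -p pics; ls; cat > h.py <<'E'
import numpy as np, cv2
from scipy.spatial.transform import Rotation as R
from bench import arm, optics, spotter
def snap(n,f=None):
    s=arm.read_state(); im=optics.get_image(n)
    K=np.array(im["mtx"])
    if n=="wrist":
        T=np.eye(4);T[:3,:3]=R.from_quat(s["ee_rot"]).as_matrix();T[:3,3]=s["position"]
        C=T@np.array(im["T_tool_cam"])
    else:
        C=np.eye(4);a=np.array(im["attitude"])
        C[:3,:3]=a if a.shape==(3,3) else R.from_quat(a).as_matrix();C[:3,3]=im["xyz"]
    if f: cv2.imwrite("pics/"+f,cv2.cvtColor(im["frame"],cv2.COLOR_RGB2BGR))
    return im["frame"],K,C
def find(n,t,C):
    return [(round(d["score"],2),np.round(C[:3,:3]@np.array(d["centre"])+C[:3,3],1)) for d in spotter.look_for(n,t)]
def proj(K,C,P):
    p=(np.atleast_2d(P)-C[:3,3])@C[:3,:3]; q=p@K.T; return q[:,:2]/q[:,2:]
E
python3 - <<'E'
from h import *
s=arm.read_state();print(s)
for n in("scene","top"):
    f,K,C=snap(n,n+"0.png");print(n,K.tolist(),np.round(C,3).tolist())
    for t in("stud_a_mid","row_2_mid","gate_pad","tray","spray_primer","spray_black"):print(t,find(n,t,C))
a=cv2.imread("pics/scene0.png");b=cv2.imread("pics/top0.png")
E
```

```text
pics
{'clock': 0.0, 'joints': array([ 1.60461647e+00,  3.85591496e-01,  6.58681646e-03, -5.28489288e-04,
       -1.19399168e+00, -2.58565923e-01]), 'joint_vel': array([-8.20027072e-04, -1.92929008e-03,  1.16681005e-03,  6.98498443e-04,
       -6.13314237e-05,  7.08725712e-04]), 'joint_efforts': array([ 9.92961805e-05, -3.92292845e+01,  1.88398612e+01,  4.18625280e+00,
       -4.58580122e-03, -1.64324724e-06]), 'position': array([139.15097987, 608.69637677, 230.1808534 ]), 'ee_rot': array([-0.07930246, -0.70184391,  0.70343357,  0.07941947]), 'contact_force': array([ 1.42872159, -0.09974292,  0.41144186]), 'wrist_torque': array([ 0.00312684, -0.04557255, -0.00188402]), 'gripper_width': 85.4846182175963}
scene [[376.8919419685869, 0.0, 256.97874292853857], [0.0, 376.8919419685869, 193.68205636554472], [0.0, 0.0, 1.0]] [[0.868, -0.205, 0.451, 190.445], [-0.495, -0.405, 0.769, -696.043], [0.025, -0.891, -0.453, 497.817], [0.0, 0.0, 0.0, 1.0]]
stud_a_mid [(0.84, array([ 488.5, -147.4,   15.2])), (0.61, array([577. ,  91.6,  78.2]))]
row_2_mid [(0.83, array([374.3, -44.2,  27.3])), (0.57, 
[... 177 characters left out ...]
.91, array([778.6, 208.7, 100.7]))]
spray_black [(0.69, array([768.2, -37.4, 113.5]))]
top [[452.32137574829744, 0.0, 254.28305246702382], [0.0, 452.32137574829744, 192.39105640451098], [0.0, 0.0, 1.0]] [[0.023, -0.989, 0.144, 413.129], [-0.999, -0.027, -0.019, 2.909], [0.023, -0.144, -0.989, 1370.799], [0.0, 0.0, 0.0, 1.0]]
stud_a_mid [(0.66, array([ 491.5, -139.1,   14.8])), (0.48, array([580.4, 132. , 141. ]))]
row_2_mid [(0.73, array([367.5, -24.5,  29. ])), (0.62, array([522.1,  99.9,  63.2])), (0.21, array([511.4, 143.8,  61.1]))]
gate_pad [(0.57, array([580.8, 134.6, 141.8]))]
tray []
spray_primer [(0.73, array([776.3, 225.8, 158.8]))]
spray_black [(0.6, array([766.8, -14.1, 160.6]))]
```

```bash
python3 -c "
import cv2
a=cv2.imread('pics/scene0.png');b=cv2.imread('pics/top0.png')
cv2.imwrite('pics/s0.png',cv2.resize(a,(800,600)))
cv2.imwrite('pics/t0.png',cv2.resize(b[90:320,120:426],(798,600),interpolation=cv2.INTER_CUBIC))"
```

```text
(no output)
```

View pics/s0.png

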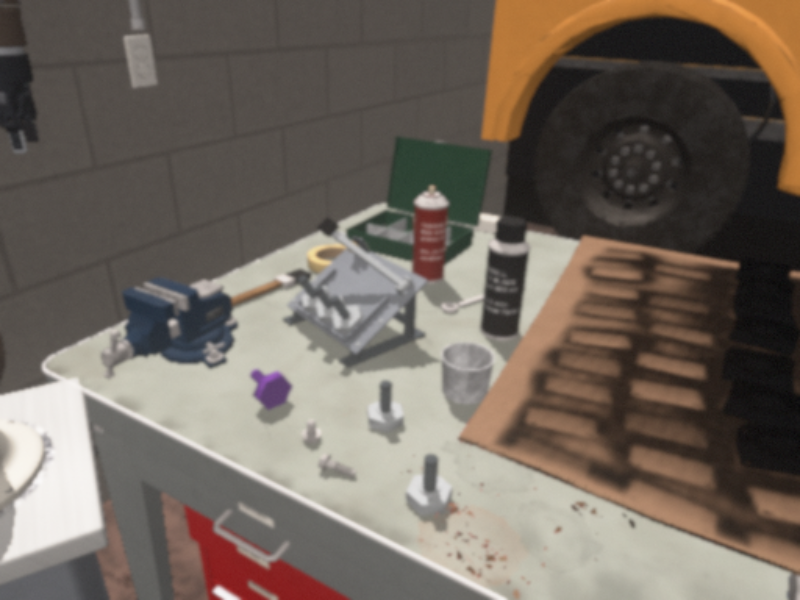

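View pics/t0.png

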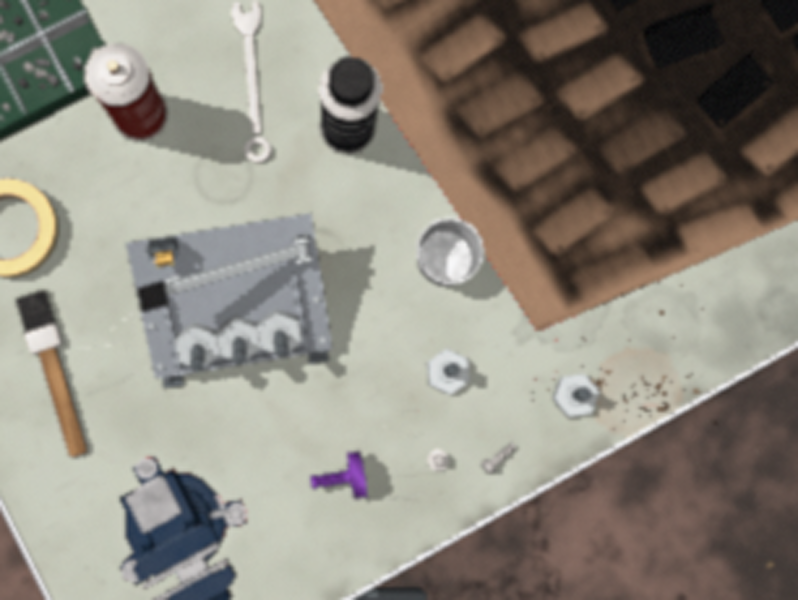

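Top view: two loose studs at crop (450,372) and (578,397), tray with a three-stud bottom row at (198/240/282, ~345), gate pad at (152,296), purple look-alike on its side at (345,477) (ignored), cup at (450,255). Scene view agrees.

```bash
cat >> h.py <<'E'
def ray(K,C,uv,z):
    d=C[:3,:3]@np.linalg.inv(K)@np.array([uv[0],uv[1],1.]); return C[:3,3]+d*(z-C[2,3])/d[2]
def go(p,Rt,ref=None):
    "units for jog_arm to reach TCP position p, orientation matrix Rt (cols tool x,y,z)"
    s=arm.read_state();R0=R.from_quat(s["ee_rot"]).as_matrix()
    t=R0.T@(np.array(p)-s["position"])/50; r=R.from_matrix(R0.T@Rt).as_rotvec(degrees=True)/8
    print("tr",np.round(t,3).tolist(),"rot",np.round(r,3).tolist(),"clock",round(s["clock"],2))
def tool(yv,zv):
    "tool with pointing yv, jaw axis near zv"
    y=np.array(yv,float);y/=np.linalg.norm(y);z=np.array(zv,float);z-=z@y*y;z/=np.linalg.norm(z)
    return np.c_[np.cross(y,z),y,z]
E
python3 - <<'E'
from h import *
s=arm.read_state();R0=R.from_quat(s["ee_rot"]).as_matrix();print(np.round(R0,2))
print(np.round(optics.get_image("wrist")["T_tool_cam"],2), optics.get_image("wrist")["mtx"])
f,K,C=snap("top")
for uv in((292.5,232.6),(341.6,242.2)):print(ray(K,C,uv,16))
E
```

```text
[[-0.97 -0.   -0.22]
 [ 0.22  0.   -0.97]
 [ 0.   -1.   -0.  ]]
[[   0.      0.97    0.26  -66.72]
 [   0.     -0.26    0.97 -141.56]
 [   1.     -0.     -0.     -0.85]
 [   0.      0.      0.      1.  ]] [[299.71705279   0.         251.71545347]
 [  0.         299.71705279 191.10937381]
 [  0.           0.           1.        ]]
[ 491.97991831 -140.93367017   16.        ]
[ 466.96156489 -288.49404802   16.        ]
```

```bash
python3 -c "
from h import *
go([480,90,250],tool([0,0,-1],[.156,-.988,0]))"
```

```text
tr [-8.958, -0.373, 8.605] rot [0.0, -2.732, 0.0] clock 0.85
```

Call:
{"api": "jog_arm", "payload": {"translation": [[-9,-0.37,8.6],[-9,-0.37,8.6],[-9,-0.37,8.6],[-9,-0.37,8.6],[-9,-0.37,8.6],[-9,-0.37,8.6],[-9,-0.37,8.6],[-9,-0.37,8.6],[-9,-0.37,8.6],[-9,-0.37,8.6],[-9,-0.37,8.6],[-9,-0.37,8.6],[-9,-0.37,8.6],[-9,-0.37,8.6],[-9,-0.37,8.6],[-9,-0.37,8.6]], "rot": [[0,-2.73,0],[0,-2.73,0],[0,-2.73,0],[0,-2.73,0],[0,-2.73,0],[0,-2.73,0],[0,-2.73,0],[0,-2.73,0],[0,-2.73,0],[0,-2.73,0],[0,-2.73,0],[0,-2.73,0],[0,-2.73,0],[0,-2.73,0],[0,-2.73,0],[0,-2.73,0]], "gripper": [1,1,1,1,1,1,1,1,1,1,1,1,1,1,1,1]}}

```text
clock: 2.45
position: [481.7, 90.3, 249.8]
ee_rot: [-0.056, 0.705, -0.705, 0.056]
contact_force: [0.2, 0.4, -0.0]
gripper_width: 85.2
```

```bash
python3 - <<'E'
from h import *
s=arm.read_state();print(s["position"],s["joints"],s["contact_force"])
f,K,C=snap("wrist","w1.png")
for t in("row_2_mid","gate_pad","tray"):print(t,[(a,p,np.round(proj(K,C,p)).tolist()) for a,p in find("wrist",t,C)])
np.savez("w1.npz",K=K,C=C)
a=cv2.imread("pics/w1.png");cv2.imwrite("pics/w1b.png",cv2.resize(a,(800,600),interpolation=cv2.INTER_CUBIC))
go([480,-215,220],tool([0,0,-1],[.156,-.988,0]))
E
```

```text
[481.71926895  90.2881971  249.84546687] [ 5.17280129e-01  1.39253264e-01 -2.81947788e-01 -2.08822770e-04
 -1.14955085e+00  1.21084313e+00] [ 0.1850624   0.4490331  -0.04223731]
row_2_mid [(0.72, array([523.3,  97.9,  63.2]), [[251.0, 134.0]]), (0.65, array([377.5, -26. ,  26. ]), [[326.0, 255.0]])]
gate_pad [(0.7, array([577.6, 141.7, 143.2]), [[206.0, 62.0]])]
tray [(0.76, array([588.9, 115.6,  89.3]), [[244.0, 63.0]]), (0.23, array([530.5,  58.7,  66.3]), [[289.0, 133.0]])]
tr [0.997, 0.598, 6.03] rot [0.001, 0.011, -0.002] clock 2.65
```

View pics/w1b.png

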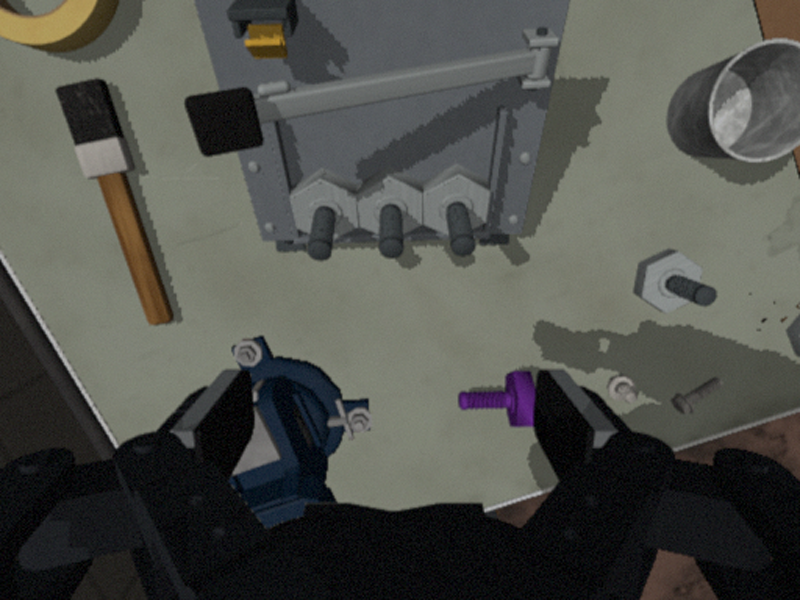

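Wrist view: bottom row tips at about (319/391/463, 248), feet above them, gate bar with pad at (225,122), catch at (265,35), one loose stud at (670,280). Next: view over the loose studs.

Call:
{"api": "jog_arm", "payload": {"translation": [[1,0.6,6],[1,0.6,6],[1,0.6,6],[1,0.6,6],[1,0.6,6],[1,0.6,6],[1,0.6,6],[1,0.6,6],[1,0.6,6],[1,0.6,6]], "rot": [[0,0,0],[0,0,0],[0,0,0],[0,0,0],[0,0,0],[0,0,0],[0,0,0],[0,0,0],[0,0,0],[0,0,0]], "gripper": [1,1,1,1,1,1,1,1,1,1]}}

```text
clock: 3.65
position: [480.0, -212.1, 220.3]
ee_rot: [-0.056, 0.705, -0.705, 0.057]
contact_force: [0.1, 0.1, 0.5]
gripper_width: 85.5
```

```bash
python3 - <<'E'
from h import *
s=arm.read_state();print(s["position"],s["joints"])
f,K,C=snap("wrist","w2.png")
print([(a,p,np.round(proj(K,C,p)).tolist()) for a,p in find("wrist","stud_a_mid",C)])
np.savez("w2.npz",K=K,C=C)
b=cv2.imread("pics/w2.png");a=cv2.imread("pics/w1.png")
# composite: tray crop 4x, studs crops 4x at guesses
out=np.zeros((600,800,3),np.uint8)
out[:300,:800]=cv2.resize(a[95:170,170:370],(800,300),interpolation=cv2.INTER_CUBIC)
for i,P in enumerate(((492,-141,20),(467,-288,20))):
    u,v=np.round(proj(K,C,P)[0]).astype(int);u=min(max(u,50),461);v=min(max(v,38),345);print("crop org",u-50,v-37)
    out[300:600,400*i:400*i+400]=cv2.resize(b[v-37:v+38,u-50:u+50],(400,300),interpolation=cv2.INTER_CUBIC)
cv2.imwrite("pics/c2.png",out)
E
```

```text
[ 479.99281914 -212.113158    220.28419969] [-1.06859172e-01  2.22837149e-01 -2.53747868e-01 -3.43426151e-04
 -1.09332352e+00  1.83837215e+00]
[(0.61, array([ 501. , -142.9,   19. ]), [[195.0, 142.0]]), (0.18, array([552.3,  17.8,  49.9]), [[30.0, 66.0]])]
crop org 142 113
crop org 264 154
```

View pics/c2.png

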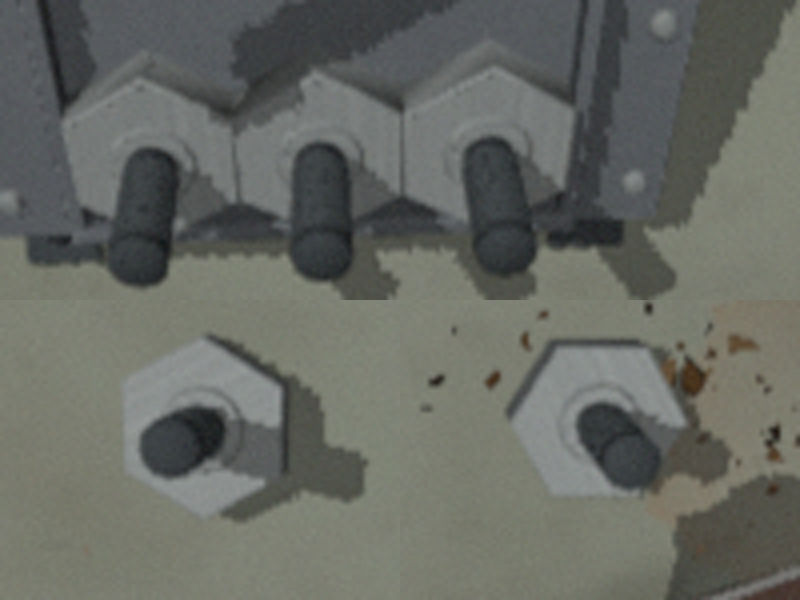

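Crops: row feet corners are clearly visible and flush (shared edges at x≈238 and 402); loose stud A has corners pointing image up/down, B has flats up/down, so both yaws are measurable.

```bash
cat > fit.py <<'E'
from h import *
from scipy.optimize import least_squares
w1=np.load("w1.npz");w2=np.load("w2.npz")
c=23/np.cos(np.pi/6)
def hexc(yaw=0,z=16): 
    a=np.radians(np.arange(6)*60)+yaw; return np.c_[c*np.cos(a),c*np.sin(a),np.full(6,z)]
# loose studs: corners CCW-from-above order by matching nearest
def stud(org,off,cor,tip,p0):
    U=(np.array(cor+[tip],float)-off)/4+org
    def f(q):
        P=np.r_[hexc(q[2]),[[0,0,61]]]+[q[0],q[1],0]
        p=proj(w2["K"],w2["C"],P); r=[]
        for u in U[:6]: r.append(u-p[np.argmin(((p[:6]-u)**2).sum(1))])
        return np.r_[np.array(r).ravel(),(U[6]-p[6])]
    best=min((least_squares(f,[*p0,y]) for y in np.radians([0,15,30,45])),key=lambda s:s.cost)
    return best.x[:2],np.degrees(best.x[2])%60,np.abs(best.fun).max()
A=stud((142,113),(0,300),[(205,338),(282,380),(282,472),(207,516),(125,470),(123,382)],(168,453),(492,-141))
B=stud((264,154),(400,300),[(556,345),(642,345),(686,420),(648,493),(555,495),(512,415)],(634,461),(467,-288))
print("A",A,"\nB",B)
H=hexc() # corner k at 60k deg from tray x ; image up = +x, left=+y
def Rt(yaw): return R.from_euler("ZY",[yaw,-np.pi/6]).as_matrix()
pts=[];uv=[]
for y,cs in ((46,{0:(145,80),5:(238,125),4:(238,205),1:(65,122),2:(78,203),'t':(138,260)}),(0,{0:(318,72),1:(237,125),5:(402,110),4:(402,205),'t':(320,256)}),(-46,{0:(490,70),5:(575,105),1:(402,110),'t':(503,248)})):
    for k,u in cs.items(): pts.append(np.array([26.6,y,0])+([0,0,61] if k=='t' else H[k]));uv.append(np.array(u)/4+[170,95])
# pad centre, rough
pts.append(np.array([122,73,84.]));uv.append(np.array([225,122])/1.5625)
pts=np.array(pts);uv=np.array(uv)
def f(q): return (proj(w1["K"],w1["C"],pts@Rt(q[3]).T+q[:3])-uv).ravel()
s=least_squares(f,[490,90,30,.15],loss="soft_l1")
print("tray",s.x[:3],np.degrees(s.x[3]),"\n",np.round(f(s.x).reshape(-1,2),1).tolist())
print(np.sqrt(np.diag(np.linalg.inv(s.jac.T@s.jac))))
q=s.x;np.save("tray.npy",q)
for n,p in(("row2mid",[26.6,0,61]),("pad",[122,73,84]),("h+",[66.6,23,0]),("h-",[66.6,-23,0])):print(n,Rt(q[3])@p+q[:3])
E
python3 fit.py
```

```text
A (array([ 497.25650634, -140.34258129]), np.float64(8.0051985118393), np.float64(1.1818735277018675)) 
B (array([ 474.44400839, -287.19019435]), np.float64(40.791499728729384), np.float64(1.8097623455778944))
tray [507.37519709  96.70850971  27.11918752] 10.638871037969778 
 [[-1.1, -1.0], [-1.4, -1.9], [0.5, -1.8], [-0.7, 0.1], [0.2, -0.1], [-0.1, 1.2], [-0.5, -0.3], [-1.1, -1.9], [0.3, 0.6], [-0.2, -3.0], [0.2, 0.8], [0.6, -1.1], [-0.2, 0.6], [0.3, 0.6], [0.4, 1.5], [2.1, 2.2]]
[0.42645327 0.33587074 2.27655786 0.00765754]
row2mid [500.03977182  95.33057068  93.24673715]
pad [556.45896031 180.20555067 160.86532144]
h+ [559.81481744 129.96142261  60.41918752]
h- [568.30725274  84.75214765  60.41918752]
```

```bash
python3 -c "
from h import *
a=np.radians(8.0)
T=tool([0,0,-1],[np.sin(a),-np.cos(a),0])
go([497,-140.5,110],T);go([497,-140.5,22],T)"
```

```text
tr [-0.563, 2.206, -1.361] rot [0.001, 0.15, -0.007] clock 3.75
tr [-0.561, 3.966, -1.361] rot [0.001, 0.15, -0.007] clock 3.75
```

Call:
{"api": "jog_arm", "payload": {"translation": [[-0.56,1.6,-1.36],[-0.56,2.2,-1.36],[-0.56,2.2,-1.36],[-0.56,2.2,-1.36],[-0.56,2.2,-1.36],[-0.56,2.6,-1.36],[-0.56,3.0,-1.36],[-0.56,3.4,-1.36],[-0.56,3.8,-1.36],[-0.56,3.96,-1.36],[-0.56,3.96,-1.36],[-0.56,3.96,-1.36]], "rot": [[0,0.15,0],[0,0.15,0],[0,0.15,0],[0,0.15,0],[0,0.15,0],[0,0.15,0],[0,0.15,0],[0,0.15,0],[0,0.15,0],[0,0.15,0],[0,0.15,0],[0,0.15,0]], "gripper": [0.6,0.6,0.6,0.6,0.6,0.6,0.6,0.6,0.6,0.6,0.6,0.6]}}

```text
clock: 4.95
position: [498.2, -140.9, 23.8]
ee_rot: [0.048, -0.705, 0.705, -0.051]
contact_force: [-0.3, -0.0, 0.4]
gripper_width: 51.4
```

```bash
python3 - <<'E'
from h import *
s=arm.read_state();print(s["position"],s["contact_force"])
f,K,C=snap("wrist","w3.png")
a=cv2.imread("pics/w3.png");cv2.imwrite("pics/w3b.png",a)
E
```

```text
[ 498.22813741 -140.88947458   23.75924663] [-0.25227679 -0.02186865  0.39180319]
```

View pics/w3b.png

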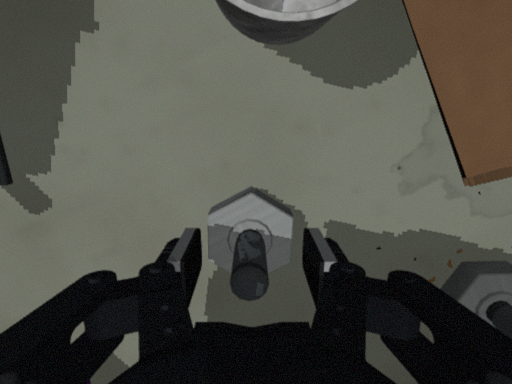

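Stud stands between the fingers (tip (250,280), foot (250,235)), evenly centred. Closing.

Call:
{"api": "jog_arm", "payload": {"translation": [[0,0,0],[0,0,0],[0,0,0],[0,0,0],[0,0,0],[0,0,0],[0,0,0]], "rot": [[0,0,0],[0,0,0],[0,0,0],[0,0,0],[0,0,0],[0,0,0],[0,0,0]], "gripper": [0,0,0,0,0,0,0]}}

```text
clock: 5.7
position: [498.8, -140.8, 24.7]
ee_rot: [0.048, -0.705, 0.706, -0.051]
contact_force: [-1.0, 0.3, 5.9]
gripper_width: 14.3
```

```bash
cat > tr.py <<'E'
from h import *
q=np.load("tray.npy")
TR=R.from_euler("ZY",[q[3],-np.pi/6]).as_matrix()
def W(p): return TR@np.array(p,float)+q[:3]     # tray->world
def tpose(p,g):
    "TCP placed so a stud held with TCP g mm above its underside sits at tray point p"
    go(W(np.array(p)+[0,0,g]),tool(-TR[:,2],-TR[:,1]))
def intray():
    s=arm.read_state();return np.round(TR.T@(s["position"]-q[:3]),1),np.round(TR.T@s["contact_force"],1),s["gripper_width"],s["clock"]
E
python3 -c "
from tr import *
print(arm.read_state()['position'],arm.read_state()['gripper_width'])
tpose([66.5,23,100],23.5)"
```

```text
[ 498.83302079 -140.82058038   24.6677125 ] 14.336912258822672
tr [-0.744, -2.854, -5.133] rot [-0.093, -0.316, 3.711] clock 5.7
```

Call:
{"api": "jog_arm", "payload": {"translation": [[0,-0.8,0],[0,-1.8,0],[0,-2.8,0],[-0.2,-3.2,-1],[-0.3,-3.2,-2],[-0.5,-3.2,-3],[-0.6,-3.2,-4],[-0.74,-3,-5],[-0.74,-2.85,-5.13],[-0.74,-2.85,-5.13],[-0.74,-2.85,-5.13],[-0.74,-2.85,-5.13],[-0.74,-2.85,-5.13]], "rot": [[0,0,0],[0,0,0],[0,0,0],[-0.05,-0.1,0.8],[-0.05,-0.1,1.6],[-0.05,-0.2,2.4],[-0.09,-0.3,3.2],[-0.09,-0.32,3.71],[-0.09,-0.32,3.71],[-0.09,-0.32,3.71],[-0.09,-0.32,3.71],[-0.09,-0.32,3.71],[-0.09,-0.32,3.71]], "gripper": [0,0,0,0,0,0,0,0,0,0,0,0,0]}}

```text
clock: 7.0
position: [497.6, 118.5, 181.0]
ee_rot: [0.111, 0.697, -0.667, 0.238]
contact_force: [-1.0, -0.1, -2.7]
gripper_width: 14.5
```

```bash
python3 - <<'E'
from tr import *
print(intray(),arm.read_state()["joints"])
f,K,C=snap("wrist","w4.png");np.savez("w4.npz",K=K,C=C)
snap("top","t4.png");ts=snap("scene","s4.png")
a=cv2.imread("pics/w4.png")
cv2.imwrite("pics/c4.png",cv2.resize(a[130:355,106:406],(800,600),interpolation=cv2.INTER_CUBIC))
E
```

```text
(array([ 72.1,  23.2, 136. ]), array([-2.2,  0.1, -1.8]), 14.485623295070365, 7.0) [ 0.47209019  0.03253653 -0.9761891   1.05133479 -0.16103381  0.27239183]
```

View pics/c4.png

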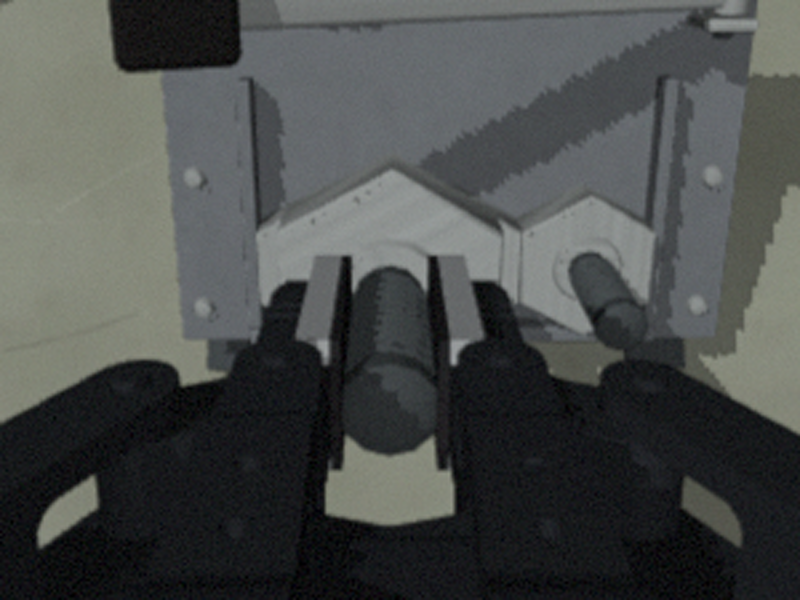

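Held stud is centred in the view (tip (390,410)), corner-up at (393,163) aligned with row_3's corner (588,193); gate bar clear above. But joint 5 sits on its limit (−0.161), so I fit a quick kinematic model to see what is reachable.

```bash
cat > kin.py <<'E'
from h import *
from scipy.optimize import least_squares
rx=lambda a:R.from_rotvec([a,0,0]).as_matrix();ry=lambda a:R.from_rotvec([0,a,0]).as_matrix();rz=lambda a:R.from_rotvec([0,0,a]).as_matrix()
def fk(j,p):
    h,L1,L2,L3,d=p[:5]; s4,s6=1,1
    M=rz(j[0]); A=M@ry(j[1]); x=np.array([0,0,h])+A@[0,0,L1]
    F=A@ry(-j[2]); x=x+F@[L2,p[5],p[6]]
    G=F@rx(p[8]*j[3])@ry(-j[4]); x=x+G@[L3,d,p[7]]
    return x,G
data=[([1.60461647,.385591496,.00658681646,-.0005,-1.19399,-.25857],[139.151,608.696,230.181],[0,0,-1]),
([.517280129,.139253264,-.281947788,-.0002088,-1.14955085,1.21084],[481.719,90.288,249.845],[0,0,-1]),
([-.106859172,.222837149,-.253747868,-.0003434,-1.09332352,1.838372],[479.9928,-212.113,220.284],[0,0,-1])]
s=arm.read_state()
data.append((s["joints"],s["position"],R.from_quat(s["ee_rot"]).as_matrix()[:,1]))
E
cat > k1.py <<'E'
from kin import *
def res(p,s4):
    r=[]
    for j,x,y in data:
        X,G=fk(j,[*p,s4]); r+=list(X-x)+list(200*(G[:,0]-y))
    return np.array(r+list(.02*(p-p0)))
for s4 in(1,-1):
    p0=np.array([250,300,300,200,-150,0,0,0.]);s_=least_squares(res,p0,args=(s4,))
    print(s4,np.round(s_.x,1),np.round(s_.fun[:24],1).tolist())
E
python3 k1.py
```

```text
1 [ 465.3  563.5  402.2  572.7   23.8 -183.1  -39.8   34.5] [-0.2, 0.5, -1.2, 0.1, -0.4, 0.0, -0.0, 0.4, 0.1, 0.0, -0.0, 0.0, -1.2, 0.4, 2.1, 0.2, -0.1, 0.0, 0.4, -0.6, -1.2, -25.2, 49.5, 0.0]
-1 [ 170.2  560.   422.6  300.8 -158.6   -1.2   -1.7    1.2] [0.0, -0.6, 0.2, -0.1, -0.4, 0.0, 0.5, 0.3, -0.1, -0.0, 0.0, 0.0, 0.0, 0.0, -0.1, 0.2, 0.0, 0.0, -0.0, -0.0, 0.1, 0.0, 0.0, 0.0]
```

```bash
cat > ik.py <<'E'
from kin import *
from tr import W,TR
P=[170.2,560,422.6,300.8,-158.6,-1.2,-1.7,1.2,-1]
lo=np.array([-3.14,-1.21,-1.07,-3.16,-2.99]);hi=np.array([3.14,2.06,1.41,2.05,-.16])
def ik(x,y,n=60,seed=0):
    rng=np.random.default_rng(seed);out=[]
    for k in range(n):
        j0=rng.uniform(lo,hi);j0[0]=rng.uniform(-1,1.5)
        f=lambda j:np.r_[fk(j,P)[0]-x,300*(fk(j,P)[1][:,0]-y)]
        s=least_squares(f,j0,bounds=(lo,hi))
        if not any(np.abs(s.x-o[0]).max()<.05 for o in out): out.append((s.x,np.sqrt(2*s.cost),np.degrees(np.arccos(min(1,fk(s.x,P)[1][:,0]@y)))))
    return sorted(out,key=lambda o:o[1])[:4]
E
python3 - <<'E'
from ik import *
for p in([66.5,23,24],[66.5,23,80],[66.5,-23,24],[66.5,-23,80],[122,88,26]):
    print(p)
    for o in ik(W(p),-TR[:,2],40): print("  ",np.round(o[0],2),round(o[1],2),"deg off",round(o[2],2))
E
```

```text
[66.5, 23, 24]
   [-0.04  0.34 -0.79 -3.16 -0.16] 46.24 deg off 8.2
   [ 0.51  0.29 -0.73  0.34 -0.16] 47.82 deg off 8.47
   [ 0.19  0.29 -0.92  2.05 -0.16] 50.83 deg off 9.15
   [ 2.78 -1.21 -1.07  0.24 -2.33] 260.72 deg off 11.0
[66.5, 23, 80]
   [ 0.49  0.15 -0.91  0.9  -0.16] 30.77 deg off 5.14
   [-0.04  0.23 -0.85 -3.16 -0.16] 61.56 deg off 10.57
   [ 2.74 -1.21 -1.07  0.31 -2.3 ] 212.67 deg off 9.81
   [-3.14 -1.21 -1.07 -0.11 -2.53] 235.78 deg off 19.46
[66.5, -23, 24]
   [ 0.42  0.3  -0.66  0.04 -0.16] 40.31 deg off 7.27
   [-0.11  0.34 -0.79 -3.16 -0.16] 56.79 deg off 10.16
   [ 0.12  0.29 -0.92  2.05 -0.16] 60.96 deg off 11.1
   [ 2.68 -1.21 -1.07  0.27 -2.3 ] 263.04 deg off 11.74
[66.5, -23, 80]
   [ 0.45  0.16 -0.83  0.5  -0.16] 28.06 deg off 4.84
   [-0.12  0.23 -0.85 -3.16 -0.16] 71.17 deg off 12.36
   [ 2.63 -1.21 -1.07  0.34 -2.27] 215.1 deg off 10.42
   [-3.14 -1.21 -1.07 -0.21 -2.55] 248.61 deg off 22.37
[122, 88, 26]
   [ 0.38  0.31 -0.83  1.71 -0.16] 27.46 deg off 4.88
   [ 0.08  0.36 -0.7  -3.16 -0.16] 52.45 deg off 9.02
   [ 2.88 -1.21 -1.07  0.27 -2.39] 288.62 deg off 12.09
   [-3.14 -1.21 -1.07 -0.   -2.54] 298.17 deg off 18.79
```

```bash
python3 - <<'E'
from ik import *
for al in (8,10,12,14):
  a=np.radians(al); y=TR@np.array([np.sin(-a)*1.0,0,-np.cos(a)])  # point tilted downhill
  for s in(23,-23):
   for h in(0,15,60):
    # grasp point 40 above foot; TCP 19 ahead along y
    x=W([66.5,s,42+h])+19*y
    o=ik(x,y,14)
    print(al,s,h,[(np.round(k[0],2).tolist(),round(k[1],1),round(k[2],1)) for k in o[:2]])
E
```

```text
8 23 0 [([0.51, 0.31, -0.8, 0.66, -0.16], np.float64(13.3), np.float64(2.3)), ([-0.05, 0.37, -0.8, -3.16, -0.16], np.float64(70.2), np.float64(12.0))]
8 23 15 [([0.51, 0.27, -0.83, 0.72, -0.16], np.float64(8.9), np.float64(1.5)), ([-0.05, 0.34, -0.82, -3.16, -0.16], np.float64(74.6), np.float64(12.7))]
8 23 60 [([0.56, 0.18, -0.84, 0.62, -0.24], np.float64(0.0), np.float64(0.0)), ([-0.06, 0.25, -0.87, -3.16, -0.16], np.float64(89.6), np.float64(15.0))]
8 -23 0 [([0.44, 0.31, -0.77, 0.48, -0.16], np.float64(10.3), np.float64(1.8)), ([-0.12, 0.37, -0.8, -3.16, -0.16], np.float64(75.6), np.float64(13.0))]
8 -23 15 [([0.44, 0.28, -0.8, 0.55, -0.16], np.float64(6.4), np.float64(1.1)), ([-0.13, 0.34, -0.82, -3.16, -0.16], np.float64(80.1), np.float64(13.7))]
8 -23 60 [([0.48, 0.18, -0.8, 0.46, -0.25], np.float64(0.0), np.float64(0.0)), ([-0.14, 0.25, -0.86, -3.16, -0.16], np.float64(94.8), np.float64(16.0))]
10 23 0 [([0.51, 0.31, -0.81, 0.69, -0.16], np.float64(4.3), np.float64(0.7)), ([-0.05, 0.37, -0.8, -3.16, -0.16], np.float64(77.5), np.float64(13.2))]
10 23 15 [([0.51, 0.28, -0.84, 0
[... 1882 characters left out ...]
(0.0)), ([-0.06, 0.36, -0.83, -3.16, -0.16], np.float64(97.6), np.float64(16.4))]
14 23 60 [([0.59, 0.21, -0.66, 0.25, -0.46], np.float64(0.0), np.float64(0.0)), ([-0.06, 0.27, -0.87, -3.16, -0.16], np.float64(112.6), np.float64(18.7))]
14 -23 0 [([0.47, 0.34, -0.65, 0.24, -0.33], np.float64(0.0), np.float64(0.0)), ([-0.13, 0.39, -0.81, -3.16, -0.16], np.float64(96.1), np.float64(16.3))]
14 -23 15 [([0.48, 0.3, -0.65, 0.23, -0.36], np.float64(0.0), np.float64(0.0)), ([-0.14, 0.36, -0.83, -3.16, -0.16], np.float64(100.6), np.float64(17.0))]
14 -23 60 [([0.5, 0.21, -0.64, 0.19, -0.46], np.float64(0.0), np.float64(0.0)), ([-0.15, 0.27, -0.87, -3.16, -0.16], np.float64(115.7), np.float64(19.3))]
```

```bash
cat >> fit.py <<'E'
print("---- two views")
w4=np.load("w4.npz")
pts2=np.array([np.array([26.6,-46,0])+(H[k] if k!='t' else [0,0,61]) for k in(0,5,1,3,'t')])
uv2=np.array([(588,193),(655,232),(521,232),(585,333),(620,328)])/2.667+[106,130]
def g(q,v=0):
    a=(proj(w1["K"],w1["C"],pts[:-1]@Rt(q[3]).T+q[:3])-uv[:-1]).ravel()
    b=(proj(w4["K"],w4["C"],pts2@Rt(q[3]).T+q[:3])-uv2).ravel()
    return np.r_[a,b]
s=least_squares(g,q,loss="soft_l1");print(s.x[:3],np.degrees(s.x[3]),np.round(g(s.x).reshape(-1,2),1).tolist())
print(np.sqrt(np.diag(np.linalg.inv(s.jac.T@s.jac))));np.save("tray.npy",s.x)
# held stud: corners of top face in tool frame of w4 : project assumed pose
E
python3 fit.py | sed -n '/two/,$p'
python3 - <<'E'
from h import *
a=np.radians(9)
go([475,-95,60],tool([0,0,-1],[np.sin(a),-np.cos(a),0]))
go([475,-95,25],tool([0,0,-1],[np.sin(a),-np.cos(a),0]))
E
```

```text
---- two views
[507.3717292   96.42992853  25.88171077] 11.013196930271366 [[-0.9, -0.6], [-1.2, -1.8], [0.8, -1.7], [-0.4, 0.5], [0.7, 0.2], [0.5, 1.3], [-0.4, -0.2], [-1.0, -1.8], [0.3, 0.4], [-0.0, -3.2], [0.6, 0.7], [0.4, -1.3], [-0.3, 0.1], [0.3, 0.4], [0.6, 1.1], [0.6, 1.1], [-0.8, -0.2], [0.1, 0.2], [-1.9, 0.5], [0.4, 0.1]]
[0.30666843 0.33225152 1.55698946 0.00628272]
tr [2.272, 1.55, 4.112] rot [0.029, 0.191, -3.597] clock 7.15
tr [2.609, 2.164, 4.11] rot [0.029, 0.191, -3.597] clock 7.15
```

Call:
{"api": "jog_arm", "payload": {"translation": [[0,0,1],[0,0,2],[0.3,0,3],[0.8,0.3,4],[1.5,0.8,4.11],[2.27,1.55,4.11],[2.27,1.55,4.11],[2.27,1.55,4.11],[2.4,1.8,4.11],[2.5,2.0,4.11],[2.59,2.12,4.11],[2.61,2.16,4.11],[2.61,2.17,4.11],[2.61,2.18,4.11]], "rot": [[0,0,-0.5],[0,0,-1.3],[0,0,-2.1],[0,0.1,-2.9],[0.03,0.19,-3.6],[0.03,0.19,-3.6],[0.03,0.19,-3.6],[0.03,0.19,-3.6],[0.03,0.19,-3.6],[0.03,0.19,-3.6],[0.03,0.19,-3.6],[0.03,0.19,-3.6],[0.03,0.19,-3.6],[0.03,0.19,-3.6]], "gripper": [0,0,0,0,0,0,0,0,0,0,0,0,0,0]}}

```text
clock: 8.55
position: [476.2, -94.6, 24.9]
ee_rot: [0.055, -0.705, 0.705, -0.056]
contact_force: [-0.1, -0.2, -3.2]
gripper_width: 14.3
```

```bash
python3 - <<'E'
from h import *
s=arm.read_state();print(s["position"],s["contact_force"],R.from_quat(s["ee_rot"]).as_matrix().round(3).tolist())
p=s["position"].copy()
# regrasp: tilt 13 deg about jaw axis; grasp point at stud z=46
b=np.radians(9);a=np.radians(13);e=np.array([np.cos(b),np.sin(b),0])
y=-np.sin(a)*e+np.array([0,0,-np.cos(a)])
T=tool(y,[np.sin(b),-np.cos(b),0])
g=np.array([p[0],p[1],46]); go(g+19*y,T); go(g-40*y+19*y,T)
E
```

```text
[476.15518442 -94.60257304  24.91665592] [-0.12099038 -0.17335368 -3.24832053] [[-0.988, 0.002, 0.157], [-0.157, -0.0, -0.988], [-0.002, -1.0, 0.0]]
tr [0.085, -0.052, -0.0] rot [-0.003, 0.005, -1.637] clock 8.55
tr [-0.096, -0.831, 0.0] rot [-0.003, 0.005, -1.637] clock 8.55
```

Call:
{"api": "jog_arm", "payload": {"translation": [[0,0.02,0],[0,0.02,0],[0,0.02,0],[0,0.02,0],[0.05,-0.05,0],[0.085,-0.05,0],[0.085,-0.05,0],[0.085,-0.05,0],[0.085,-0.05,0],[0.085,-0.05,0],[0.085,-0.05,0],[0.085,-0.05,0],[0.085,-0.05,0],[0.085,-0.05,0]], "rot": [[0,0,0],[0,0,0],[0,0,0],[0,0,0],[0,0,-0.9],[0,0,-1.63],[0,0,-1.63],[0,0,-1.63],[0,0,-1.63],[0,0,-1.63],[0,0,-1.63],[0,0,-1.63],[0,0,-1.63],[0,0,-1.63]], "gripper": [0,0.5,0.5,0.5,0.5,0.5,0.5,0.5,0,0,0,0,0,0]}}

```text
clock: 9.95
position: [471.2, -95.4, 27.7]
ee_rot: [0.135, -0.694, 0.707, 0.025]
contact_force: [-3.0, 0.9, 4.1]
gripper_width: 14.7
```

```bash
cat >> tr.py <<'E'
AL=np.radians(13)
def T13():
    return tool(TR@np.array([-np.sin(AL),0,-np.cos(AL)]),-TR[:,1])
def place(p,d):
    "stud underside centre at tray p; d = TCP offset from stud underside centre in stud axes (x uphill, y, z)"
    go(W(np.array(p)+d),T13())
E
python3 - <<'E'
from tr import *
s=arm.read_state();print(s["position"],s["contact_force"],s["gripper_width"],R.from_quat(s["ee_rot"]).as_matrix().round(3).tolist())
f,K,C=snap("wrist","w5.png");np.savez("w5.npz",K=K,C=C,p=s["position"])
cv2.imwrite("pics/c5.png",cv2.resize(cv2.imread("pics/w5.png")[130:355,106:406],(800,600),interpolation=cv2.INTER_CUBIC))
E
```

```text
[471.19515078 -95.35571052  27.69962955] [-3.04533266  0.85450208  4.08396457] 14.72920357691264 [[-0.962, -0.223, 0.157], [-0.153, -0.036, -0.988], [0.225, -0.974, 0.0]]
```

View pics/c5.png

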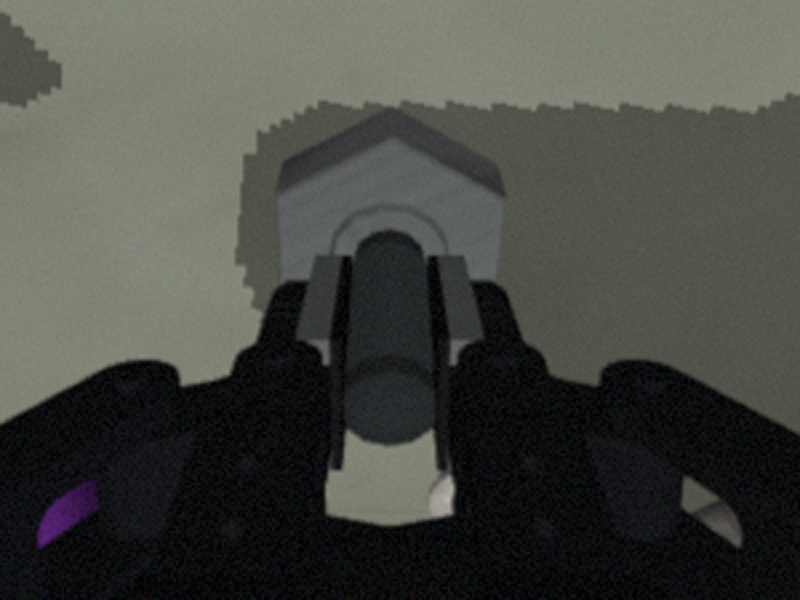

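```bash
cat > held.py <<'E'
from h import *
from scipy.optimize import least_squares
c=23/np.cos(np.pi/6)
def held(npz,cor,p0,yaw0,scale=2.667,org=(106,130)):
    "cor: list of (angle index k deg, z, u,v) ; fits x,y,yaw of upright stud on bench"
    w=np.load(npz);U=np.array([[a[2],a[3]] for a in cor])/scale+org
    def f(q):
        P=[[q[0]+(c*np.cos(q[2]+np.radians(a[0])) if a[0] is not None else 0),q[1]+(c*np.sin(q[2]+np.radians(a[0])) if a[0] is not None else 0),a[1]] for a in cor]
        return (proj(w["K"],w["C"],np.array(P))-U).ravel()
    s=least_squares(f,[*p0,yaw0],loss="soft_l1");print("stud",s.x[:2],np.degrees(s.x[2]),np.round(s.fun.reshape(-1,2),1).tolist())
    return s.x
E
python3 - <<'E'
from held import *
from tr import *
q5=held("w5.npz",[(0,16,397,138),(60,16,280,190),(-60,16,503,195),(0,0,392,108),(60,0,283,162),(-60,0,496,163),(None,61,390,403)],(476,-95),.157)
p=arm.read_state()["position"];b=q5[2]
e=np.array([np.cos(b),np.sin(b)]);n=np.array([-e[1],e[0]]);dv=p[:2]-q5[:2]
print("TCP offset in stud axes",dv@e,dv@n,p[2])
E
```

```text
stud [475.48151161 -94.26586666] 7.502792427719535 [[-1.4, -0.5], [-2.4, 1.8], [2.1, 1.9], [0.3, -2.2], [0.1, -2.0], [1.0, -0.5], [-0.1, 6.7]]
TCP offset in stud axes -4.37884182163878 -0.5198888493524385 27.674389769481852
```

```bash
python3 - <<'E'
from tr import *
d=np.array([-4.4,-.5,27.7]);s=arm.read_state()
T0=R.from_quat(s["ee_rot"]).as_matrix()
go(s["position"]+[0,0,130],T0)
place([74,23,95],d);place([71,23,45],d)
E
```

```text
tr [0.586, -2.533, 0.001] rot [0.0, 0.0, 0.0] clock 10.0
tr [-0.618, -3.003, -4.123] rot [-0.01, -0.25, 3.754] clock 10.0
tr [-1.257, -2.231, -4.138] rot [-0.01, -0.25, 3.754] clock 10.0
```

Call:
{"api": "jog_arm", "payload": {"translation": [[0.2,-0.8,0],[0.4,-1.7,0],[0.59,-2.5,0],[0.5,-2.9,-0.8],[0.2,-3.1,-1.7],[0,-3.2,-2.5],[-0.3,-3.1,-3.4],[-0.62,-3,-4.12],[-0.62,-3,-4.12],[-0.62,-3,-4.12],[-0.8,-2.8,-4.13],[-1,-2.55,-4.13],[-1.2,-2.3,-4.14],[-1.26,-2.23,-4.14],[-1.26,-2.23,-4.14],[-1.26,-2.23,-4.14]], "rot": [[0,0,0],[0,0,0],[0,0,0],[0,0,0.8],[0,0,1.6],[0,-0.1,2.4],[0,-0.2,3.2],[0,-0.25,3.75],[0,-0.25,3.75],[0,-0.25,3.75],[0,-0.25,3.75],[0,-0.25,3.75],[0,-0.25,3.75],[0,-0.25,3.75],[0,-0.25,3.75],[0,-0.25,3.75]], "gripper": [0,0,0,0,0,0,0,0,0,0,0,0,0,0,0,0]}}

```text
clock: 11.6
position: [524.5, 122.3, 122.5]
ee_rot: [0.037, 0.706, -0.687, 0.171]
contact_force: [-0.9, -0.6, -3.7]
gripper_width: 14.3
```

```bash
python3 - <<'E'
from tr import *
s=arm.read_state();print(intray(),s["joints"].round(2),np.round(TR.T@R.from_quat(s["ee_rot"]).as_matrix(),3).tolist())
f,K,C=snap("wrist","w6.png");np.savez("w6.npz",K=K,C=C)
cv2.imwrite("pics/c6.png",cv2.resize(cv2.imread("pics/w6.png")[90:315,106:406],(800,600),interpolation=cv2.INTER_CUBIC))
E
```

```text
(array([67.2, 22.1, 72.8]), array([-2.8, -0.4, -2.7]), 14.345458509065756, 11.6) [ 0.58  0.23 -0.68  0.29 -0.41  0.93] [[-0.974, -0.225, -0.0], [0.001, -0.001, -1.0], [0.225, -0.974, 0.002]]
```

View pics/c6.png

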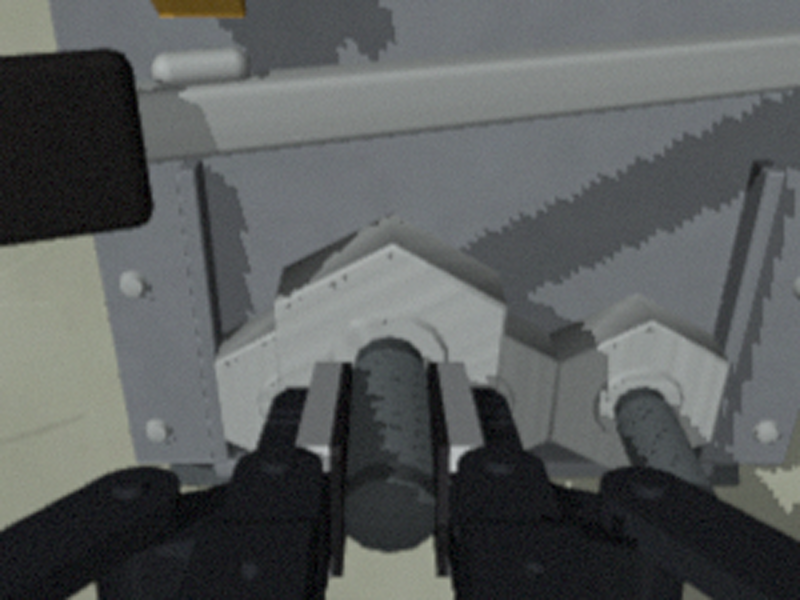

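```bash
cat > chk.py <<'E'
from tr import *
c=23/np.cos(np.pi/6)
def hx(k,z): a=np.radians(60*k);return np.array([c*np.cos(a),c*np.sin(a),z])
def row(y,k,z=16): return W(np.array([26.6,y,0])+hx(k,z))
E
python3 - <<'E'
from chk import *
w=np.load("w6.npz");o=np.array([106,90])
def P(p): return np.round((proj(w["K"],w["C"],p)[0]-o)*2.667).tolist()
for n,p,m in(("r1k1",row(46,1),(218,358)),("r3k1",row(-46,1),(557,357)),("r3T",row(-46,0),(650,323)),("r3k5",row(-46,5),(726,358)),("r1 k2",row(46,2),(228,440)),("pad",W([122,73,84]),(68,148)),
 ("rail+ top",W([92,69.7,10]),(200,163)),("rail- top",W([92,-69.7,10]),(752,163))): print(n,P(p),m)
tc=intray()[0];u=tc-[-4.4,-.5,27.7];print("held underside",u)
for k,m in((1,(277,300)),(0,(392,243)),(5,(503,300))): print("held",k,P(W(u+hx(k,16))),m)
print("held bottom T",P(W(u+hx(0,0))),(393,215))
E
```

```text
r1k1 [217.0, 362.0] (218, 358)
r3k1 [557.0, 361.0] (557, 357)
r3T [649.0, 319.0] (650, 323)
r3k5 [726.0, 361.0] (726, 358)
r1 k2 [227.0, 438.0] (228, 440)
pad [47.0, 165.0] (68, 148)
rail+ top [198.0, 173.0] (200, 163)
rail- top [762.0, 172.0] (752, 163)
held underside [71.8 22.8 45.3]
held 1 [269.0, 302.0] (277, 300)
held 0 [387.0, 241.0] (392, 243)
held 5 [506.0, 302.0] (503, 300)
held bottom T [387.0, 206.0] (393, 215)
```

Held stud projects within ~1 px of the fitted pose; row and tray agree too. Lowering to just above the floor.

Call:
{"api": "jog_arm", "payload": {"translation": [[-0.05,0.27,0],[-0.1,0.54,-0.016],[-0.14,0.74,-0.016],[-0.151,0.812,-0.016],[-0.151,0.812,-0.016],[-0.151,0.812,-0.016]], "rot": [[0,0,0],[0,0,0],[0,0,0],[0,0,0],[0,0,0],[0,0,0]], "gripper": [0,0,0,0,0,0]}}

```text
clock: 12.25
position: [543.3, 127.0, 86.7]
ee_rot: [0.038, 0.706, -0.686, 0.172]
contact_force: [0.2, -0.9, -3.6]
gripper_width: 14.6
```

```bash
python3 -c "
from tr import *
print(intray())"
```

```text
(array([66. , 23.2, 32.1]), array([-1.8, -1. , -3.2]), 14.579897686399594, 12.25)
```

Call:
{"api": "jog_arm", "payload": {"translation": [[-0.008,0.035,0],[-0.014,0.06,0],[-0.018,0.08,0],[-0.018,0.08,0]], "rot": [[0,0,0],[0,0,0],[0,0,0],[0,0,0]], "gripper": [0,0,0,0]}}

```text
clock: 12.65
position: [543.7, 127.0, 86.3]
ee_rot: [0.038, 0.706, -0.686, 0.172]
contact_force: [-23.4, 1.1, 25.7]
gripper_width: 14.4
```

```bash
python3 -c "
from tr import *
print(intray())"
```

```text
(array([66.2, 23.1, 31.5]), array([-6.8,  5.6, 33.7]), 14.41694925864259, 12.65)
```

Call:
{"api": "jog_arm", "payload": {"translation": [[0.02,0.01,0],[0.04,0.02,0],[0.06,0.025,0],[0.076,0.028,0],[0.076,0.028,0]], "rot": [[0,0,0],[0,0,0],[0,0,0],[0,0,0],[0,0,0]], "gripper": [0,0,0,0,0]}}

```text
clock: 13.15
position: [542.7, 127.3, 85.9]
ee_rot: [0.04, 0.706, -0.686, 0.174]
contact_force: [-1.8, -1.5, 7.8]
gripper_width: 14.2
```

```bash
python3 - <<'E'
from tr import *
print(intray())
f,K,C=snap("wrist","w7.png");np.savez("w7.npz",K=K,C=C)
cv2.imwrite("pics/c7.png",cv2.resize(cv2.imread("pics/w7.png")[90:315,106:406],(800,600),interpolation=cv2.INTER_CUBIC))
E
```

```text
(array([65.2, 23.6, 31.7]), array([ 2.1, -1.2,  7.8]), 14.22306013069303, 13.15)
```

View pics/c7.png

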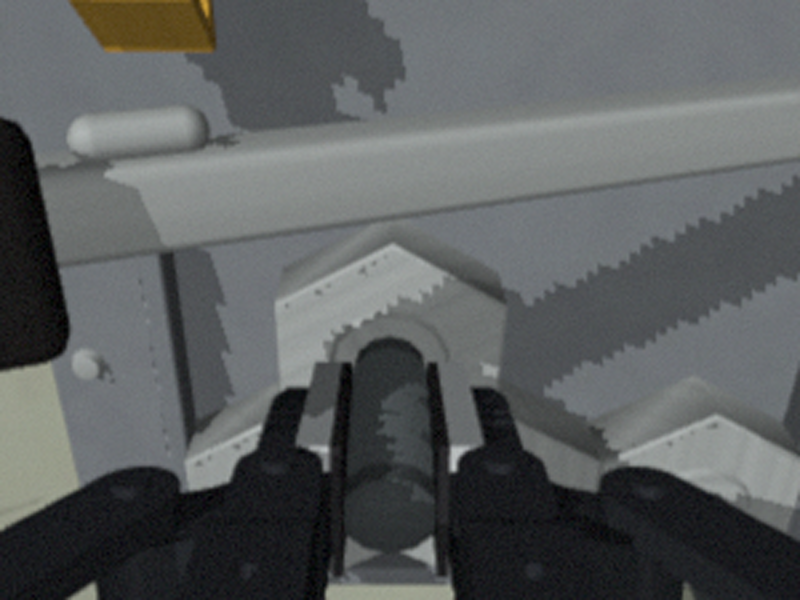

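```bash
python3 - <<'E'
from chk import *
w=np.load("w7.npz");o=np.array([106,90])
def P(p): return np.round((proj(w["K"],w["C"],p)[0]-o)*2.667).tolist()
for n,p,m in(("r1k1",row(46,1),(187,462)),("r3k1",row(-46,1),(610,455)),("r3T",row(-46,0),(715,415)),("r1T",row(46,0),None),("r1T bot",row(46,0,0),None)): print(n,P(p),m)
for x in(66.5,69,71):
  for z in (0,3):
    print(x,z,[P(W(np.array([x,23,z])+hx(k,h))) for k,h in((1,16),(0,16),(5,16),(0,0))])
print("obs (277,300),(392,243),(503,300),(392,222)")
E
```

```text
r1k1 [188.0, 460.0] (187, 462)
r3k1 [598.0, 459.0] (610, 455)
r3T [712.0, 412.0] (715, 415)
r1T [287.0, 412.0] None
r1T bot [295.0, 370.0] None
66.5 0 [[280.0, 306.0], [394.0, 246.0], [508.0, 306.0], [394.0, 213.0]]
66.5 3 [[278.0, 313.0], [394.0, 253.0], [510.0, 313.0], [394.0, 219.0]]
69 0 [[279.0, 295.0], [394.0, 235.0], [509.0, 295.0], [394.0, 202.0]]
69 3 [[277.0, 302.0], [394.0, 241.0], [511.0, 302.0], [394.0, 208.0]]
71 0 [[278.0, 286.0], [394.0, 225.0], [510.0, 286.0], [394.0, 193.0]]
71 3 [[276.0, 294.0], [394.0, 232.0], [512.0, 293.0], [394.0, 199.0]]
obs (277,300),(392,243),(503,300),(392,222)
```

Call:
{"api": "jog_arm", "payload": {"translation": [[0.03,0.02,0],[0.06,0.03,0],[0.08,0.035,0],[0.08,0.035,0],[0.08,0.035,0]], "rot": [[0,0,0],[0,0,0],[0,0,0],[0,0,0],[0,0,0]], "gripper": [0,0,0,0,0]}}

```text
clock: 13.7
position: [542.4, 127.5, 85.9]
ee_rot: [0.042, 0.706, -0.685, 0.176]
contact_force: [0.6, -4.0, 10.1]
gripper_width: 14.4
```

```bash
python3 - <<'E'
from tr import *
print(intray())
E
```

```text
(array([64.9, 23.8, 31.8]), array([ 4.9, -4.1,  8.9]), 14.415783707909782, 13.7)
```

Call:
{"api": "jog_arm", "payload": {"translation": [[0,0,0],[0,0,0],[0,0,0],[0,-0.5,0],[0,-1.3,0],[0,-2.0,0],[0,-2.0,0]], "rot": [[0,0,0],[0,0,0],[0,0,0],[0,0,0],[0,0,0],[0,0,0],[0,0,0]], "gripper": [0.4,0.4,0.4,0.4,0.4,0.4,0.4]}}

```text
clock: 14.4
position: [514.1, 123.3, 186.1]
ee_rot: [0.045, 0.707, -0.682, 0.18]
contact_force: [-0.0, 1.1, 0.3]
gripper_width: 34.5
```

```bash
python3 - <<'E'
from tr import *
print(intray())
f,K,C=snap("wrist","w8.png");np.savez("w8.npz",K=K,C=C)
cv2.imwrite("pics/c8.png",cv2.resize(cv2.imread("pics/w8.png")[120:345,106:406],(800,600),interpolation=cv2.INTER_CUBIC))
E
```

```text
(array([ 90.3,  25. , 132.9]), array([0.3, 1.1, 0.2]), 34.45480246155303, 14.4)
```

View pics/c8.png

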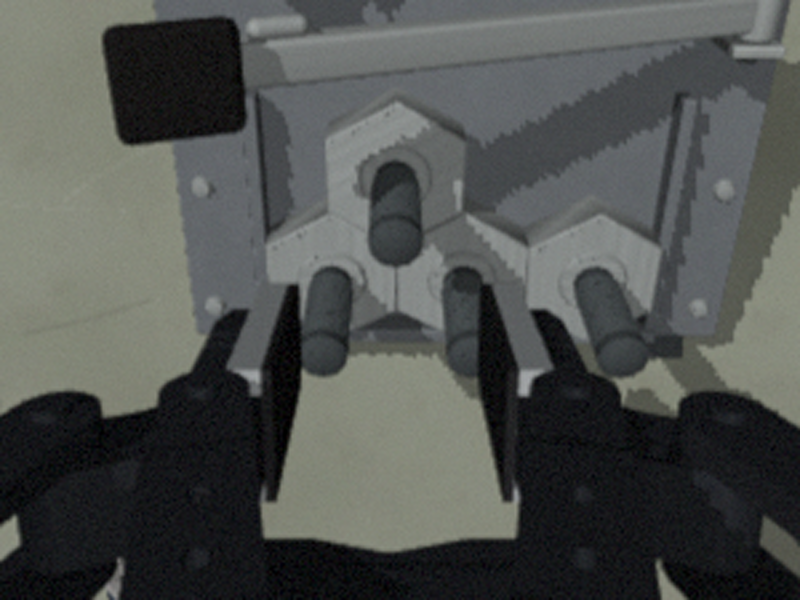

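Stud A sits nested: its corner at (395,100), flats flush against row_1 and row_2. Next I refine stud B's pose by edge matching, then grasp it with the same 13° tilt.

```bash
cat > edge.py <<'E'
from h import *
from scipy.optimize import minimize
c=23/np.cos(np.pi/6)
def edgefit(png,npz,q0):
    "refine [x,y,yaw rad] of upright bench stud by gradient along the foot's projected edges"
    w=np.load(npz);g=cv2.GaussianBlur(cv2.imread("pics/"+png),(0,0),1.2).astype(np.float32)
    G=sum(np.hypot(cv2.Sobel(g[:,:,i],5,1,0),cv2.Sobel(g[:,:,i],5,0,1)) for i in range(3));G=np.minimum(G,np.percentile(G,98))
    t=np.linspace(.08,.92,25)[:,None]
    def f(q):
        a=q[2]+np.radians(np.arange(7)*60);P=np.c_[q[0]+c*np.cos(a),q[1]+c*np.sin(a),np.full(7,16.)]
        S=np.concatenate([P[i]*(1-t)+P[i+1]*t for i in range(6)]);u=proj(w["K"],w["C"],S).astype(np.float32)
        return -cv2.remap(G,u[:,:1],u[:,1:],cv2.INTER_LINEAR).mean()
    best=min((minimize(f,[q0[0]+dx,q0[1]+dy,q0[2]+da],method="Nelder-Mead") for dx in(-2,0,2) for dy in(-2,0,2) for da in(-.06,0,.06)),key=lambda s:s.fun)
    return best.x[:2],np.degrees(best.x[2]),best.fun
E
python3 - <<'E'
from edge import *
print(edgefit("w2.png","w2.npz",[497.3,-140.3,np.radians(8)]),edgefit("w2.png","w2.npz",[474.4,-287.2,np.radians(-19.2)]))
s=arm.read_state()
b=np.radians(-19.2);a=np.radians(13);e=np.array([np.cos(b),np.sin(b),0])
y=-np.sin(a)*e+np.array([0,0,-np.cos(a)]);T=tool(y,[np.sin(b),-np.cos(b),0])
g=np.array([474.4,-287.2,46]); go(g-60*y+19*y,T)
go(s["position"]+[-40,-150,20],T)
E
```

```text
(array([ 497.24615152, -139.20700156]), np.float64(7.1132983486602495), np.float64(-209.1018524169922)) (array([ 473.76133789, -286.82959179]), np.float64(-18.50643065967186), np.float64(-238.8227081298828))
tr [2.668, 1.155, 7.992] rot [0.193, 3.826, -3.792] clock 14.45
tr [1.167, -0.812, 2.789] rot [0.193, 3.826, -3.792] clock 14.45
```

Call:
{"api": "jog_arm", "payload": {"translation": [[0.3,-0.3,1],[0.8,-0.6,2],[1.17,-0.8,2.8],[1.4,-0.5,3.8],[1.7,0,4.8],[2,0.4,5.8],[2.3,0.8,6.8],[2.6,1.1,7.8],[2.67,1.15,7.99],[2.67,1.15,7.99],[2.67,1.15,7.99],[2.67,1.15,7.99]], "rot": [[0,0,0],[0,0.4,-0.4],[0.04,0.9,-0.9],[0.07,1.4,-1.4],[0.1,2,-2],[0.13,2.6,-2.6],[0.17,3.2,-3.2],[0.193,3.826,-3.792],[0.193,3.826,-3.792],[0.193,3.826,-3.792],[0.193,3.826,-3.792],[0.193,3.826,-3.792]], "gripper": [0.5,0.5,0.5,0.5,0.5,0.5,0.5,0.5,0.5,0.5,0.5,0.5]}}

```text
clock: 15.65
position: [482.6, -289.6, 85.6]
ee_rot: [0.038, 0.706, -0.679, -0.196]
contact_force: [-0.3, -0.0, 0.1]
gripper_width: 42.5
```

```bash
python3 - <<'E'
from edge import *
s=arm.read_state();print(s["position"],s["joints"].round(2),R.from_quat(s["ee_rot"]).as_matrix().round(3).tolist())
f,K,C=snap("wrist","w9.png");np.savez("w9.npz",K=K,C=C)
r=edgefit("w9.png","w9.npz",[474.0,-287.,np.radians(-19)]);print(r)
b=np.radians(-19);a=np.radians(13);e=np.array([np.cos(b),np.sin(b),0])
y=-np.sin(a)*e+np.array([0,0,-np.cos(a)]);T=tool(y,[np.sin(b),-np.cos(b),0])
g=np.array([*r[0],46]); go(g+19*y,T)
E
```

```text
[ 482.61652777 -289.57795711   85.55056248] [-0.26  0.53 -0.16 -0.02 -1.1   1.51] [[-0.92, -0.214, -0.328], [0.32, 0.074, -0.945], [0.226, -0.974, 0.0]]
(array([ 474.55205006, -287.13797857]), np.float64(-19.96463297920441), np.float64(-224.2122344970703))
tr [-0.012, 1.204, 0.015] rot [0.003, -0.015, 0.0] clock 15.7
```

Call:
{"api": "jog_arm", "payload": {"translation": [[-0.01,0.4,0.015],[-0.01,0.8,0.015],[-0.01,1.1,0.015],[-0.01,1.2,0.015],[-0.01,1.2,0.015],[-0.01,1.2,0.015],[-0.01,1.2,0.015],[-0.01,1.2,0.015],[-0.01,1.2,0.015],[-0.01,1.2,0.015],[-0.01,1.2,0.015],[-0.01,1.2,0.015]], "rot": [[0,0,0],[0,0,0],[0,0,0],[0,0,0],[0,0,0],[0,0,0],[0,0,0],[0,0,0],[0,0,0],[0,0,0],[0,0,0],[0,0,0]], "gripper": [0.5,0.5,0.5,0.5,0.5,0.5,0,0,0,0,0,0]}}

```text
clock: 16.9
position: [471.2, -286.0, 28.5]
ee_rot: [0.038, 0.706, -0.68, -0.195]
contact_force: [-0.2, 1.2, 5.1]
gripper_width: 14.7
```

```bash
python3 - <<'E'
from tr import *
s=arm.read_state();print(s["position"],s["contact_force"],s["gripper_width"])
T0=R.from_quat(s["ee_rot"]).as_matrix();print(np.round(T0[:,1],3))
d=np.array([-4.4,.1,28.])
go(s["position"]+[0,0,130],T0)
place([74,-23,95],d);place([71,-23,45],d)
E
```

```text
[ 471.17018587 -285.98096693   28.52557264] [-0.1631123   1.18502537  5.05992519] 14.699005973460817
[-0.211  0.073 -0.975]
tr [0.581, -2.534, 0.0] rot [0.0, 0.0, 0.0] clock 16.9
tr [2.19, -2.345, -7.055] rot [-0.137, -3.805, 3.652] clock 16.9
tr [1.612, -1.558, -7.28] rot [-0.137, -3.805, 3.652] clock 16.9
```

Call:
{"api": "jog_arm", "payload": {"translation": [[0.2,-0.85,0],[0.4,-1.7,0],[0.58,-2.53,0],[0.8,-2.6,-0.9],[1,-2.7,-1.8],[1.2,-2.7,-2.7],[1.4,-2.7,-3.6],[1.6,-2.7,-4.5],[1.8,-2.6,-5.4],[2,-2.5,-6.3],[2.19,-2.35,-7.05],[2.19,-2.35,-7.05],[2.19,-2.35,-7.05],[2,-2.1,-7.13],[1.8,-1.85,-7.2],[1.63,-1.6,-7.28],[1.61,-1.56,-7.28],[1.61,-1.56,-7.28],[1.61,-1.56,-7.28]], "rot": [[0,0,0],[0,0,0],[0,0,0],[0,-0.5,0.5],[-0.03,-1,1],[-0.05,-1.6,1.5],[-0.08,-2.2,2.1],[-0.1,-2.7,2.6],[-0.12,-3.2,3.1],[-0.137,-3.805,3.652],[-0.137,-3.805,3.652],[-0.137,-3.805,3.652],[-0.137,-3.805,3.652],[-0.137,-3.805,3.652],[-0.137,-3.805,3.652],[-0.137,-3.805,3.652],[-0.137,-3.805,3.652],[-0.137,-3.805,3.652],[-0.137,-3.805,3.652]], "gripper": [0,0,0,0,0,0,0,0,0,0,0,0,0,0,0,0,0,0,0]}}

```text
clock: 18.8
position: [532.7, 77.3, 123.0]
ee_rot: [0.038, 0.706, -0.686, 0.171]
contact_force: [-0.1, 0.1, -1.6]
gripper_width: 14.7
```

```bash
python3 - <<'E'
from tr import *
s=arm.read_state();print(intray(),s["joints"].round(2),np.round(TR.T@R.from_quat(s["ee_rot"]).as_matrix(),3).tolist())
f,K,C=snap("wrist","w10.png");np.savez("w10.npz",K=K,C=C)
E
```

```text
(array([ 66.9, -23.6,  73.5]), array([-0.8,  0.1, -1.3]), 14.735270442309755, 18.8) [ 0.49  0.23 -0.65  0.21 -0.42  1.09] [[-0.974, -0.224, -0.001], [0.001, -0.0, -1.0], [0.224, -0.974, 0.0]]
```

Call:
{"api": "jog_arm", "payload": {"translation": [[-0.06,0.25,-0.006],[-0.12,0.5,-0.006],[-0.17,0.7,-0.006],[-0.19,0.777,-0.006],[-0.19,0.777,-0.006],[-0.19,0.777,-0.006]], "rot": [[0,0,0],[0,0,0],[0,0,0],[0,0,0],[0,0,0],[0,0,0]], "gripper": [0,0,0,0,0,0]}}

```text
clock: 19.45
position: [552.9, 81.8, 88.4]
ee_rot: [0.037, 0.706, -0.686, 0.171]
contact_force: [-0.5, -0.2, -2.3]
gripper_width: 14.4
```

```bash
python3 -c "
from tr import *
print(intray())"
```

```text
(array([ 67.6, -23.1,  33.2]), array([-1.6, -0.1, -1.7]), 14.35760069253829, 19.45)
```

Call:
{"api": "jog_arm", "payload": {"translation": [[-0.006,0.025,0],[-0.011,0.045,0],[-0.011,0.045,0],[-0.011,0.045,0]], "rot": [[0,0,0],[0,0,0],[0,0,0],[0,0,0]], "gripper": [0,0,0,0]}}

```text
clock: 19.85
position: [553.3, 81.9, 87.9]
ee_rot: [0.037, 0.706, -0.686, 0.171]
contact_force: [-11.0, 1.6, 12.0]
gripper_width: 14.4
```

```bash
python3 -c "
from tr import *
print(intray())"
```

```text
(array([ 67.6, -23.1,  32.6]), array([-3.1,  3.7, 15.6]), 14.435011374740068, 19.85)
```

Call:
{"api": "jog_arm", "payload": {"translation": [[0.02,0.01,0],[0.04,0.02,0],[0.06,0.03,0],[0.08,0.035,0],[0.1,0.04,0],[0.11,0.04,0],[0.11,0.04,0]], "rot": [[0,0,0],[0,0,0],[0,0,0],[0,0,0],[0,0,0],[0,0,0],[0,0,0]], "gripper": [0,0,0,0,0,0,0]}}

```text
clock: 20.55
position: [551.6, 82.1, 87.1]
ee_rot: [0.04, 0.706, -0.685, 0.174]
contact_force: [-0.6, -2.4, 8.7]
gripper_width: 14.5
```

```bash
python3 -c "
from tr import *
print(intray())"
```

```text
(array([ 65.8, -22.6,  32.7]), array([ 3.5, -2.2,  8.1]), 14.54577138133007, 20.55)
```

Call:
{"api": "jog_arm", "payload": {"translation": [[0.04,0.02,0],[0.08,0.03,0],[0.1,0.035,0],[0.1,0.035,0],[0.1,0.035,0]], "rot": [[0,0,0],[0,0,0],[0,0,0],[0,0,0],[0,0,0]], "gripper": [0,0,0,0,0]}}

```text
clock: 21.05
position: [551.1, 82.3, 87.0]
ee_rot: [0.042, 0.707, -0.684, 0.177]
contact_force: [2.0, -4.5, 8.7]
gripper_width: 14.4
```

```bash
python3 -c "
from tr import *
print(intray())"
```

```text
(array([ 65.4, -22.2,  32.8]), array([ 5.3, -4.8,  7. ]), 14.415236613744772, 21.05)
```

Same blocked signature as stud A. Releasing and retreating.

Call:
{"api": "jog_arm", "payload": {"translation": [[0,0,0],[0,0,0],[0,0,0],[0,-0.5,0],[0,-1.3,0],[0,-2.0,0],[0,-2.0,0]], "rot": [[0,0,0],[0,0,0],[0,0,0],[0,0,0],[0,0,0],[0,0,0],[0,0,0]], "gripper": [0.4,0.4,0.4,0.4,0.4,0.4,0.4]}}

```text
clock: 21.75
position: [522.5, 77.4, 187.1]
ee_rot: [0.045, 0.707, -0.682, 0.181]
contact_force: [0.1, 0.4, -0.5]
gripper_width: 34.4
```

```bash
python3 - <<'E'
from tr import *
print(intray())
f,K,C=snap("wrist","w11.png");np.savez("w11.npz",K=K,C=C)
cv2.imwrite("pics/c11.png",cv2.resize(cv2.imread("pics/w11.png")[110:290,106:346],(800,600),interpolation=cv2.INTER_CUBIC))
E
```

```text
(array([ 90.3, -21.6, 134. ]), array([-0.1,  0.4, -0.5]), 34.38912723137634, 21.75)
```

View pics/c11.png

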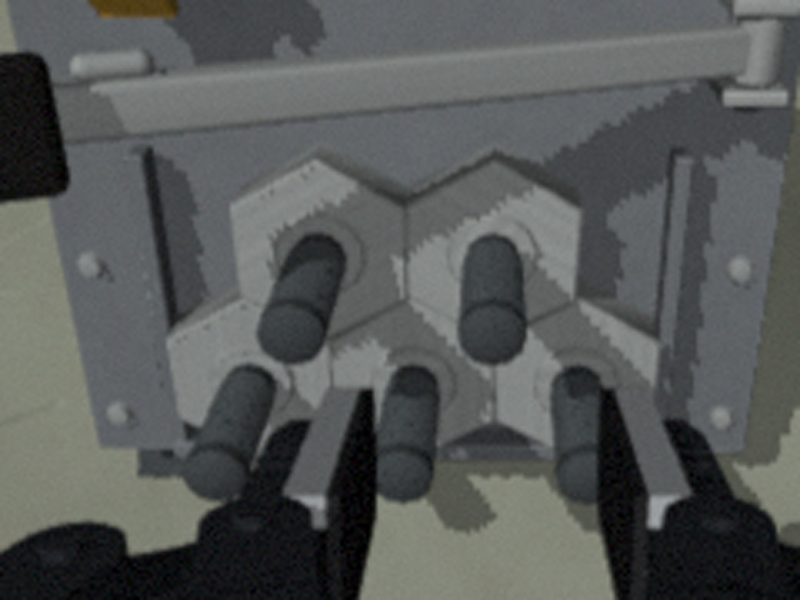

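Both studs nested and flush: second-row corners at (318,158) and (495,152), shared edges tight, row packed on the rail. Now the gate.

```bash
python3 - <<'E'
from tr import *
w=np.load("w8.npz");m=np.mean([(103,28),(240,18),(245,130),(122,145)],0)/2.667+[106,120]
print("pad seen",m,"pred",proj(w["K"],w["C"],W([122,73,84])),proj(w["K"],w["C"],W([127,73,84])),proj(w["K"],w["C"],W([122,78,84])))
w=np.load("w11.npz");print("w8 tray pts; stud B tip pred",(proj(w["K"],w["C"],W([66.5,-23,61]))-[106,110])*3.333,"seen 492,335")
cor=np.array([2.5,.4,3.8])
def P(th,dx=0,dy=0,lift=0):
    f=np.radians(20)-th; y=-86+174*np.cos(f)-13.2*np.sin(f); z=12+174*np.sin(f)+13.2*np.cos(f)
    return np.array([122+dx,y+dy,z+lift])+cor
T=T13()
go(W(P(0,lift=40)),T);go(W(P(0,lift=10)),T)
E
```

```text
pad seen [172.55418073 150.08998875] pred [[174.45339186 153.68733603]] [[173.48311031 145.83500264]] [[166.29272005 153.68389975]]
w8 tray pts; stud B tip pred [[495.820478   340.17410702]] seen 492,335
tr [-0.734, -0.052, -1.905] rot [0.032, 0.009, -0.154] clock 21.8
tr [-0.857, 0.536, -1.902] rot [0.032, 0.009, -0.154] clock 21.8
```

Call:
{"api": "jog_arm", "payload": {"translation": [[-0.3,-0.3,-0.6],[-0.6,-0.2,-1.3],[-0.77,-0.06,-1.92],[-0.77,-0.06,-1.92],[-0.82,0.2,-1.92],[-0.89,0.53,-1.92],[-0.89,0.53,-1.92],[-0.89,0.53,-1.92]], "rot": [[0,0,0],[0,0,0],[0.03,0,-0.15],[0.03,0,-0.15],[0.03,0,-0.15],[0.03,0,-0.15],[0.03,0,-0.15],[0.03,0,-0.15]], "gripper": [0,0,0,0,0,0,0,0]}}

```text
clock: 22.6
position: [552.1, 179.6, 172.1]
ee_rot: [0.036, 0.706, -0.687, 0.171]
contact_force: [0.1, 0.5, 0.3]
gripper_width: 0.0
```

```bash
python3 - <<'E'
from tr import *
s=arm.read_state();print(intray(),s["joints"].round(2))
f,K,C=snap("wrist","w12.png")
cor=np.array([4.5,1.4,3.8])
for th in(0,.1,.2,.3,.36,.4):
    f=np.radians(20)-th; y=-86+174*np.cos(f)-13.2*np.sin(f); z=12+174*np.sin(f)+13.2*np.cos(f)
    print(th,end=" ");go(W(np.array([122,y,z])+cor),T13())
E
```

```text
(array([124.9,  73.1,  96.8]), array([0.4, 0.5, 0.1]), 0.04537429846318233, 22.6) [ 0.66  0.23 -0.5   0.24 -0.59  0.93]
0 tr [-0.061, 0.185, -0.02] rot [-0.005, 0.003, 0.004] clock 22.65
0.1 tr [-0.134, 0.501, -0.148] rot [-0.005, 0.003, 0.004] clock 22.65
0.2 tr [-0.21, 0.828, -0.243] rot [-0.005, 0.003, 0.004] clock 22.65
0.3 tr [-0.287, 1.162, -0.304] rot [-0.005, 0.003, 0.004] clock 22.65
0.36 tr [-0.334, 1.366, -0.324] rot [-0.005, 0.003, 0.004] clock 22.65
0.4 tr [-0.366, 1.501, -0.33] rot [-0.005, 0.003, 0.004] clock 22.65
```

Call:
{"api": "jog_arm", "payload": {"translation": [[-0.06,0.19,-0.02],[-0.1,0.35,-0.09],[-0.134,0.5,-0.15],[-0.17,0.66,-0.2],[-0.21,0.83,-0.24],[-0.25,1.0,-0.27],[-0.287,1.16,-0.3],[-0.287,1.16,-0.3]], "rot": [[0,0,0],[0,0,0],[0,0,0],[0,0,0],[0,0,0],[0,0,0],[0,0,0],[0,0,0]], "gripper": [0,0,0,0,0,0,0,0]}}

```text
clock: 23.45
position: [579.7, 200.7, 120.6]
ee_rot: [0.036, 0.706, -0.687, 0.171]
contact_force: [0.3, -0.7, 2.7]
gripper_width: 0.1
```

```bash
python3 -c "
from tr import *
print(intray())"
```

```text
(array([126.1,  88.5,  36.6]), array([ 1.5, -0.7,  2.3]), 0.1364177678305705, 23.45)
```

Call:
{"api": "jog_arm", "payload": {"translation": [[-0.01,0.05,-0.01],[-0.022,0.1,-0.02],[-0.035,0.15,-0.02],[-0.045,0.2,-0.02],[-0.056,0.25,-0.02],[-0.056,0.25,-0.02]], "rot": [[0,0,0],[0,0,0],[0,0,0],[0,0,0],[0,0,0],[0,0,0]], "gripper": [0,0,0,0,0,0]}}

```text
clock: 24.05
position: [585.3, 202.9, 110.4]
ee_rot: [0.036, 0.706, -0.687, 0.171]
contact_force: [-8.7, -1.8, 12.2]
gripper_width: -0.1
```

```bash
python3 -c "
from tr import *
print(intray())"
```

```text
(array([126.1,  89.6,  24.8]), array([-1.6, -0.1, 15. ]), -0.11755501689379519, 24.05)
```

Call:
{"api": "jog_arm", "payload": {"translation": [[-0.006,0.03,0],[-0.006,0.03,0],[-0.006,0.03,0],[0,-0.2,0],[0.05,-0.8,0],[0.1,-1.6,0.3],[0.3,-2.4,1.0],[0.5,-2.6,1.5],[0.5,-2.6,1.5],[0.5,-2.6,1.5]], "rot": [[0,0,0],[0,0,0],[0,0,0],[0,0,0],[0,0,0],[0,0,0],[0,0,0],[0,0,0],[0,0,0],[0,0,0]], "gripper": [0,0,0,0,0,0,0,0,0,0]}}

```text
clock: 25.05
position: [539.0, 117.4, 227.8]
ee_rot: [0.037, 0.706, -0.686, 0.171]
contact_force: [0.2, -0.3, -0.6]
gripper_width: -0.0
```

```bash
python3 - <<'E'
from tr import *
print(intray())
f,K,C=snap("wrist","w13.png");snap("top","t13.png");f2,K2,C2=snap("scene","s13.png")
for n,p in(("pad open",[124,74,86]),("pad caught",[124,89,28])): print(n,proj(K,C,W(p)),proj(K2,C2,W(p)))
out=np.zeros((600,800,3),np.uint8)
out[:,:500]=cv2.resize(cv2.imread("pics/w13.png")[20:380,90:390],(500,600),interpolation=cv2.INTER_CUBIC)
out[:300,500:]=cv2.resize(cv2.imread("pics/s13.png")[105:245,165:305],(300,300),interpolation=cv2.INTER_CUBIC)
out[300:,500:]=cv2.resize(cv2.imread("pics/t13.png")[95:245,150:300],(300,300),interpolation=cv2.INTER_CUBIC)
cv2.imwrite("pics/c13.png",out)
E
```

```text
(array([131.2,  14.5, 157.3]), array([-0.2, -0.3, -0.5]), -0.020942059614477992, 25.05)
pad open [[171.31409634 191.48024673]] [[209.48038936 143.95978158]]
pad caught [[169.84908092 161.18124409]] [[215.71022238 157.67831649]]
```

View pics/c13.png

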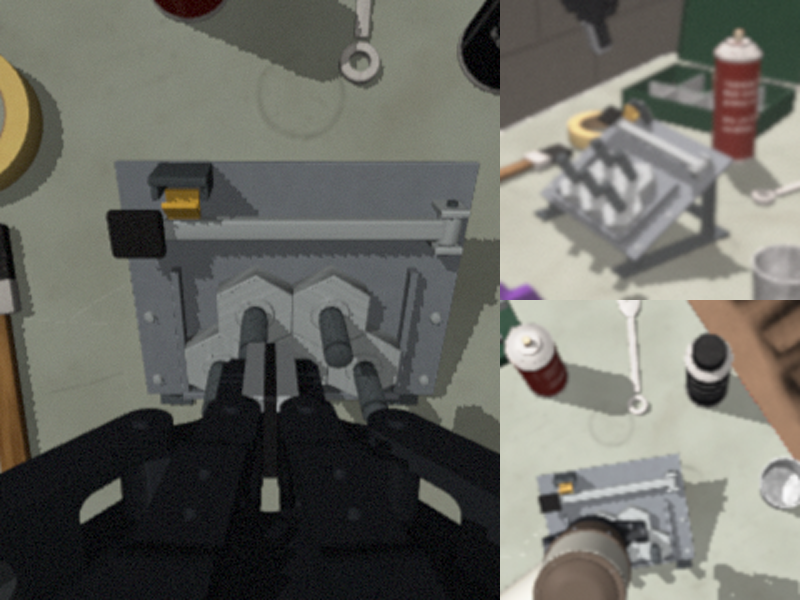

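Gate bar is parallel to the floor under the catch; the pad is at about (172,160) px, matching the predicted caught position and not the open one. The second row is nested, the cans are unmoved and the arm is clear.

```bash
python3 -c "
from bench import job_done,arm
print(arm.read_state()['contact_force']);print(job_done())"
```

```text
[ 0.86440616  0.02809348 -0.73671571]
the job is handed in; nothing more can be done
None
```

The job is done and handed in at about 25 s: both studs are nested in the second row and the gate is down under its catch. I re-gripped the first stud once, because joint 5 could not reach the full 30° tilt. I then held both studs with the tool tilted 13° from the stud axis.

**What the last checks showed**
- **Nesting:** The close view after placing the second stud showed both second-row feet nested, shared edges tight, with the bottom row against the low rail. In the last view, after the gate press, the fingers hid part of the row. What was visible of the second row was still in place.
- **Gate:** I pressed with about 15 N, to around the hard stop. After I let go, the pad showed at about pixel (172, 160), against a predicted (170, 161) when caught and (171, 191) when open.
- **Rest of the scene:** The spray cans looked unmoved, and force on the arm was about 1 N, which is reading noise.

**What disagreed:** The tray floor was touched about 4 mm earlier than the camera fit predicted. I went by the contact force and corrected for it. I estimated, but did not measure, that the first stud tilted about 3° in the grip. I had no direct measure of how flat the feet sit, only the pictures.

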